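# Let off the trailer hand-brake lever at the parts counter

### The job

The trailer hand-brake lever on the demonstration board is still pulled on. Press its red pawl tab down until the pawl flips over and stays clear of the teeth, then push the lever down past the teeth until it lies on its stop, and move away. Only push with the fingers: never force the lever against the engaged pawl or pull it up further, and leave the filters and the carton standing where they are.

Things in the scene. Friction and masses are not known exactly. Their poses are not given: they have to be found in the camera images.
- brake_stand: Plywood board 400 x 110 mm, 25 mm high, fixed to the counter, with the brake lever's grey steel bracket bolted on it. Origin: centre of the board's underside. +x runs along the board from the red tab's end to the lever's grip end, +z up; lever and pawl swing in its x-z plane (y = 0). The bracket is 50 mm wide (y) over bolts and spring, spans x = -134 to +22 mm and is 175 mm high.
- lever_pivot (a point): Axis of the lever's pivot, at (-40, 0, 115) mm in the frame of the stand.
- lever (a joint): Lever angle above level, rad. 0: level, fully down on its rubber stop (brake off). Larger: pulled up; starts at 0.54 to 0.84, limit 1.3. With the pawl engaged it clicks upwards but is blocked downwards at the next tooth (every 0.17 rad). With the pawl free its stiff pivot keeps it where it is left; 3 to 12 N down on the grip lower it.
- lever_grip (a point): Point on the centre line of the lever's black rubber grip, 240 mm from the pivot; its x axis points along the lever away from the pivot. The grip is round, 31 mm in diameter, 178 to 303 mm from the pivot. Between pivot and grip runs a flat steel bar 24 mm high, 9 mm thick, with the toothed quadrant (radius 60 mm) next to the pivot.
- pawl (a joint): Pawl angle, rad. 0 to about 0.15: engaged, nose in or on the teeth; 0.62: fully free. An over-centre spring pulls it to the teeth below 0.32 and to the free end above, so once pressed past the middle it flips over and stays free by itself. Pressing the tab takes 3 to 6 N at first, less further down.
- pawl_tab (a point): Centre of the upper face of the red ribbed thumb tab on the pawl's tail, 36 mm (along the board) x 50 mm (across). Engaged, it is about 185 mm above the counter and 57 mm from the pawl's pivot (at (-110, 0, 161) mm in the stand's frame) towards -x, sloping up that way by 0.3 rad; fully free it has sunk about 35 mm and slopes the other way. Free space below it.
- oil_filter_mid (a point): Centre of a loose blue and white oil filter can standing on the counter beside the board: 76 mm in diameter, 83 mm high. Not to be disturbed.
- cartridge_mid (a point): Centre of a loose white filter cartridge with black rubber ends standing on the counter beside the board: 80 mm in diameter, 107 mm high. Not to be disturbed.
- carton_mid (a point): Centre of a loose brown and blue filter carton standing on the counter beside the board: 82 x 82 mm, 94 mm high. Not to be disturbed.

How it is judged:
On the way, in this order (a step that is already met when the one before it is completed fails the run):
1. the pawl is pressed over and free of the teeth while the lever is still up (value of joint pawl above 0.45 rad and value of joint lever above 0.3 rad), for 0.2 s.
2. the lever is pushed down onto its stop with the pawl free (value of joint pawl above 0.45 rad and value of joint lever below 0.07 rad), for 0.2 s.
At the end, for the whole second after the job is handed in: The lever lies down on its stop, within 0.07 rad (about 4 degrees), at rest, and the pawl is still flipped over, clear of the teeth (joint above 0.45 rad) (all of step 2 and velocity of joint lever between -0.05 and 0.05 rad/s); the robot touches nothing.
It fails at once if the lever was forced against the engaged pawl (value of joint pawl below 0.25 rad and contact force between the fingers and lever above 40 N).
It fails at once if the lever was pulled up further (value of joint lever above 0.96 rad).
It fails at once if the oil filter was moved or tipped (distance of oil_filter_mid from where it was at the start of the episode above 0.02 m or angle between oil_filter_mid's own z axis and vertical above 0.3 rad).
It fails at once if the cartridge was moved or tipped (distance of cartridge_mid from where it was at the start of the episode above 0.02 m or angle between cartridge_mid's own z axis and vertical above 0.3 rad).
It fails at once if the carton was moved or tipped (distance of carton_mid from where it was at the start of the episode above 0.02 m or angle between carton_mid's own z axis and vertical above 0.3 rad).
It also fails if it takes over 42 s, if anything falls off the work surface, if the arm or the gripper's body presses on something with over 40 N, if the wrist force passes 120 N, or if a joint passes its speed limit or range.

### The arm

A 7-joint arm with a two-finger parallel gripper is mounted at the origin on the work surface. World frame = base frame: x ahead of the robot, y to its left, z up, the work surface at z = 0. Lengths are in m, angles in rad, forces in N, time in s.
With the tool pointing down it reaches from about 0.4 to 0.85 m from the base axis. Payload 10.4 kg.
Tool frame: the origin (TCP) lies at the very end of the fingers, on their centre line; the grasp point (between the pads) lies 19 mm behind it (r.pinch_z is the distance from the TCP to the grasp point, in m); z points along the fingers, y is the line along which they close (so a half turn about z gives the same grasp; the last joint's range is limited). The gripper opens to 87 mm and grips with 3 to 60 N. Pads are 19 mm wide; open, the fingers measure 117 mm over their backs; the gripper's body (75 mm by 190 mm) begins 51 mm behind the grasp point.
Start: joints at [1.309, 0.332, -0.065, 1.46, 0.022, 1.35, -0.088], TCP at [0.148, -0.607, 0.223] pointing down, gripper open.
Joint ranges: [-2.6, 2.6], [-0.5, 2.12], [-1.47, 1.34], [0.16, 2.42], [-1.27, 4.41], [0.06, 2.06], [-2.6, 2.6]. Speed limits (rad/s): [2.22, 2.22, 2.79, 2.79, 3.14, 3.14, 3.14].

### API

Orientations are given as a unit quaternion [x, y, z, w].
In Python, from bench import sensors, vision, r gives the robot as it stands.
- The arm moves only by the shell command python3 -m crank 'ROWS' [OPENING] [FORCE]. ROWS is JSON, a list of rows, each a list of 2 entries, a list of its own where there are three numbers: the shift along the tool's x, y, z normalised to -1 to 1, where 1 is 3 cm, then the turn about the tool's z normalised to -1 to 1, where 1 is 8 degrees. A call has 1 to 12 rows; each row shifts and turns the commanded pose from where the row before left it, along the tool's axes as they then stand; what a row does not reach is not made up. A row lasts 1/8 s, in which the tool goes at most 62.5 mm and 10.7 degrees, less where a joint would pass 70% of its speed; a pose out of reach is approached as far as the arm can. A call with a number of a shift or a turn outside -1 to 1 is refused whole. A call with a gripper value outside its range is refused whole. OPENING is the opening, from 0 (shut) to 1 (fully open), set as the call begins (- or left out, the last holds). The fingers move at their own pace and stop on an object; FORCE is the grip in N (left out, the last holds). Time passes only in rows, so rows that do not move let the fingers close. It gives the time, the measured TCP pose, the force, the opening and the grip force at its end, in the units of the state.
- sensors.read_state(): the state, without advancing time (a new reading comes with each control period).
- vision.camera(name): name is "scene" or "top" or "wrist"; returns the picture (420x560x3 uint8, red, green, blue); there is no depth.
- vision.camera_model(name): a dict with "vertical_fov" (degrees; the focal length in pixels is half the picture's height over the tangent of half this angle, whatever the lens; pixels are square), "cx", "cy" (the principal point, pixels), "camera_from_world" (4x4, takes a point from world to camera coordinates); the wrist camera has in their place "hand_eye" (4x4, takes a point from camera to tool coordinates, whose origin is the TCP and whose axes are the flange's). Camera axes: x right, y down, z forward; pixel columns grow to the right and rows downward; lengths in m; the calibration is good to about 2 mm. A picture is of the moment at which its call begins: read the wrist's pose just before it. camera_model takes no time and is no camera call.
- r.close_job(): hands the job in; it is judged then, once.
The state is a dict: "time": time; "joint_positions": joint angles; "joint_vel": joint speeds; "joint_torque": joint torques, N m; "ee_pos": TCP position; "eef_rot": TCP orientation; "ft_force": force on the tool from outside, world axes, zero at the start; "torque": the same for the moment, N m; "width": finger opening in m; "grip_force": force on a finger pad.
Only numpy, scipy, OpenCV 4.12 (cv2) and the standard library are available. Lean on these libraries where they do the work, as an engineer would, in place of code of your own. Each camera call takes 0.05 s, during which the arm holds its last target. There are 200 camera calls.

## Working session

There is one attempt and no reset: what is moved stays moved. The work goes in short steps, Python scripts to look and compute and a shell command to move; the robot and the scene stay as the last step left them, time stands still between calls to the robot, and variables do not carry over. Pictures are saved under pics/ and viewed, at most 10 in all, crops included, and the job is handed in when it is done.

```bash
ls; mkdir -p pics
python3 - <<'E'
from bench import sensors, vision, r
import cv2,json
for n in ("scene","top"):
    cv2.imwrite(f"pics/{n}0.png",vision.camera(n)[:,:,::-1])
    m=vision.camera_model(n);print(n,m)
print(vision.camera_model("wrist"))
s=sensors.read_state();print(s)
E
```

```text
pics
scene {'vertical_fov': 55.03941296065873, 'cx': 270.85222846613436, 'cy': 208.60229626091188, 'camera_from_world': array([[-0.80781062,  0.58904696, -0.02157959,  0.45226348],
       [ 0.41338571,  0.54005389, -0.73311258, -0.1658156 ],
       [-0.4201836 , -0.60113682, -0.67976486,  1.16760365],
       [ 0.        ,  0.        ,  0.        ,  1.        ]])}
top {'vertical_fov': 43.88726372615558, 'cx': 289.3949215542801, 'cy': 210.76318901945186, 'camera_from_world': array([[-0.01656696, -0.99937098, -0.03135562,  0.08235941],
       [-0.99298974,  0.02011566, -0.11647638,  0.62507983],
       [ 0.11703385,  0.02920615, -0.99269838,  1.01846329],
       [ 0.        ,  0.        ,  0.        ,  1.        ]])}
{'vertical_fov': 65.7183058430543, 'cx': 279.2492956606874, 'cy': 212.93436414942173, 'hand_eye': array([[-1.49471501e-04, -9.63592788e-01, -2.67374113e-01,
         7.17841426e-02],
       [ 9.99999190e-01, -4.82081560e-04,  1.17834495e-03,
         4.90689858e-04],
       [-1.26434082e-03, -2.67373720e-01,  9.63592079e-01,
        -1.63105689e-01],
       [ 0.00000000e+00,  0.00000000e+00,  0.00000000e+00,
         1.00000000e+00]])}
{'time': 0.1, 'joint_positions': array([ 1.30940439,  0.33280623, -0.06473359,  1.46081492,  0.02160196,
        1.34987489, -0.08843917]), 'joint_vel': array([ 0.0007692 , -0.00239424,  0.00078334, -0.00211247, -0.00011759,
        0.00304238, -0.00046898]), 'joint_torque': array([ 2.21925380e-03, -6.24543285e+01,  2.50374607e-02, -3.90719354e+01,
       -6.15228619e-02,  3.64671985e-02, -4.93183086e-05]), 'ee_pos': array([ 0.14777236, -0.60695022,  0.22185535]), 'eef_rot': array([ 9.92873951e-01,  1.19167748e-01, -9.31983146e-05, -5.96649959e-04]), 'ft_force': array([ 0.06739044,  0.26334322, -0.30932274]), 'torque': array([-0.01527916,  0.0329496 , -0.03886324]), 'grip_force': 0.0, 'width': 0.0867707848389151}
```

View pics/scene0.png

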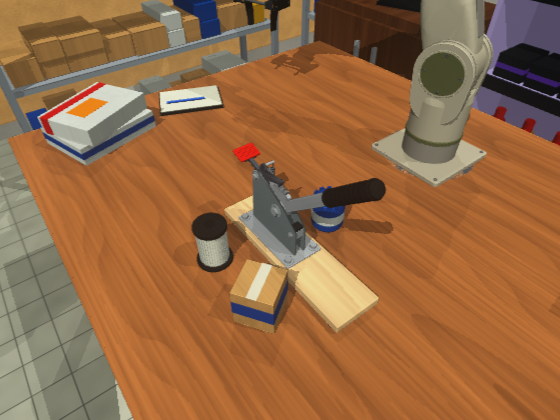

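View pics/top0.png

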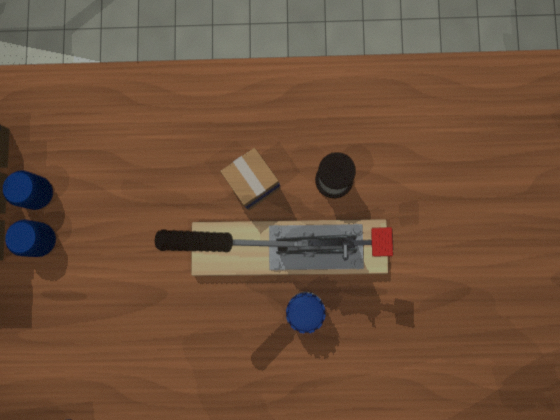

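The scene view shows the lever raised, with the red tab at about (246,152) and the grip end at about (377,189). In the top view the tab is at (382,241), the grip runs over columns 155–232 at row 240, and the board covers columns 191–387 and rows 220–275. The filter is at (305,313), the carton at (250,178) and the cartridge at (336,175).

```bash
cat > h.py <<'E'
import numpy as np,cv2
from bench import vision
def ray(n,u,v):
    m=vision.camera_model(n);f=210/np.tan(np.radians(m["vertical_fov"]/2));T=m["camera_from_world"]
    R=T[:3,:3];d=R.T@np.array([(u-m["cx"])/f,(v-m["cy"])/f,1]);return -R.T@T[:3,3],d/np.linalg.norm(d)
def plane(n,u,v,z):
    c,d=ray(n,u,v);return c+d*(z-c[2])/d[2]
def tri(a,b):
    c1,d1=ray("scene",*a);c2,d2=ray("top",*b)
    t=np.linalg.lstsq(np.c_[d1,-d2],c2-c1,rcond=None)[0];p,q=c1+t[0]*d1,c2+t[1]*d2
    return (p+q)/2,np.linalg.norm(p-q)
def proj(n,P):
    m=vision.camera_model(n);f=210/np.tan(np.radians(m["vertical_fov"]/2));T=m["camera_from_world"]
    q=T[:3,:3]@P+T[:3,3];return np.array([f*q[0]/q[2]+m["cx"],f*q[1]/q[2]+m["cy"]])
E
python3 - <<'E'
from h import *
np.set_printoptions(precision=4,suppress=True)
S=cv2.imread("pics/scene0.png");T=cv2.imread("pics/top0.png")
def red(I,x0,x1,y0,y1):
    b,g,r=[I[:,:,i].astype(int) for i in range(3)];m=((r>120)&(g<50)&(b<50)).astype(np.uint8);k=np.zeros_like(m);k[y0:y1,x0:x1]=1;m*=k
    M=cv2.moments(m,True);c=np.argwhere(m);print("red",M["m00"],c.min(0),c.max(0));return M["m10"]/M["m00"],M["m01"]/M["m00"]
a,b=red(S,220,280,135,170),red(T,360,400,220,265)
print("tab",a,b,tri(a,b))
# board in top view (top face z=.025)
h=cv2.cvtColor(T,cv2.COLOR_BGR2HSV);m=cv2.inRange(h,(12,50,135),(30,170,255));m[:210]=0;m[285:]=0;m[:,:180]=0;m[:,400:]=0
m=cv2.morphologyEx(m,cv2.MORPH_OPEN,np.ones((3,3)))
c=np.argwhere(m)[:,::-1].astype(np.float32);R=cv2.minAreaRect(c);bx=cv2.boxPoints(R);print(R)
P=np.array([plane("top",*q,.025) for q in bx]);print(P,P.mean(0),[np.linalg.norm(P[i]-P[i-1]) for i in range(4)])
for n,I,(x0,x1,y0,y1) in(("scene",S,(318,390,170,215)),("top",T,(145,240,225,256))):
    m=(I.max(2)<48).astype(np.uint8);k=np.zeros_like(m);k[y0:y1,x0:x1]=1;m*=k
    cs=max(cv2.findContours(m,0,1)[0],key=cv2.contourArea);r=cv2.minAreaRect(cs);bp=cv2.boxPoints(r);print(n,"grip",r,bp.tolist())
for nm,uv,z in(("filter",(305.5,313),.083),("cart",(337,168),.107),("carton",(250,174),.094)):print(nm,plane("top",*uv,z))
E
```

```text
red 292.0 [143 233] [161 259]
red 535.0 [228 372] [255 392]
tab (246.0582191780822, 151.98972602739727) (381.9644859813084, 241.69345794392524) (array([ 0.5529, -0.0925,  0.1833]), np.float64(0.00104686469186108))
((289.2344970703125, 246.91094970703125), (52.966026306152344, 195.22291564941406), 89.18154907226562)
[[ 0.6092  0.2737  0.025 ]
 [ 0.607  -0.1261  0.025 ]
 [ 0.5    -0.1236  0.025 ]
 [ 0.5009  0.2715  0.025 ]] [0.5543 0.0739 0.025 ] [np.float64(0.10827401154860736), np.float64(0.39980840139341217), np.float64(0.10706952174983268), np.float64(0.39508816862743007)]
scene grip ((353.031005859375, 192.69830322265625), (21.520137786865234, 62.95488739013672), 81.11934661865234) [[320.2698059082031, 186.92662048339844], [382.4700012207031, 177.2078399658203], [385.7922058105469, 198.46998596191406], [323.5920104980469, 208.1887664794922]]
top grip ((193.5, 240.0), (20.0, 77.0), 90.0) [[155.0, 230.0], [232.0, 230.0], [232.0, 250.0], [155.0, 250.0]]
filter [0.4256 0.0422 0.083 ]
cart [ 0.6985 -0.0233  0.107 ]
carton [0.6932 0.1444 0.094 ]
```

```bash
python3 - <<'E'
from h import *
print(tri((353,192.7),(193.5,240)))
for u in(155,193.5,232):
    c,d=ray("top",u,240);p=c+d*((.5545-c[0])/d[0]);print("top ray",u,p,c,d)
piv=np.array([.5545,.034,.115])
# angle from the top view: grip inner/outer ends
for th in np.arange(.5,.9,.05):
    e=np.array([0,np.cos(th),np.sin(th)])
    print(round(th,2),*[proj(n,piv+e*rr).round(0) for n in("scene","top") for rr in(.178,.240,.303)])
E
python3 -m crank '[[[0,0,0],1],[[0,0,0],0.71],[[0.8,-1,0],0],[[0.8,-1,0],0],[[0.8,-1,0],0],[[0.8,-1,0],0],[[0.8,-1,0],0],[[0.8,-1,0],0],[[0.8,-1,0],0],[[0.8,-1,0],0]]' 0
```

```text
(array([0.55467448, 0.2148786 , 0.27805413]), np.float64(0.001670544401352793))
top ray 155 [0.5545     0.26664453 0.30640236] [0.50286762 0.03998832 1.08641633] [ 0.06343692  0.27847586 -0.95834595]
top ray 193.5 [0.5545     0.21175696 0.28972047] [0.50286762 0.03998832 1.08641633] [ 0.06322568  0.2103368  -0.97558236]
top ray 232 [0.5545     0.15474264 0.2723922 ] [0.50286762 0.03998832 1.08641633] [ 0.06268403  0.1393169  -0.98826187]
0.5 [337. 220.] [362. 226.] [393. 233.] [217. 243.] [181. 243.] [143. 242.]
0.55 [335. 215.] [361. 219.] [391. 223.] [219. 243.] [184. 242.] [145. 242.]
0.6 [334. 210.] [358. 212.] [388. 214.] [221. 242.] [186. 242.] [148. 241.]
0.65 [332. 206.] [356. 205.] [385. 204.] [224. 242.] [189. 241.] [151. 240.]
0.7 [330. 201.] [353. 198.] [381. 194.] [226. 242.] [193. 241.] [155. 240.]
0.75 [328. 196.] [350. 191.] [377. 184.] [229. 241.] [196. 240.] [159. 239.]
0.8 [326. 191.] [347. 184.] [372. 174.] [233. 241.] [201. 240.] [165. 239.]
0.85 [324. 186.] [343. 177.] [368. 164.] [236. 241.] [205. 240.] [170. 238.]
time: 1.35
ee_pos: [0.3404, -0.3661, 0.2223]
eef_rot: [1.0, 0.0, -0.0, -0.0]
ft_force: [0.8, -0.4, 0.6]
width: 0.0015
grip_force: 0.0
```

```bash
python3 -m crank '[[[0.8,-1,0],0],[[0.8,-1,0],0],[[0.8,-1,0],0],[[0.8,-1,0],0],[[0.8,-1,0],0],[[0.8,-1,0],0],[[0.8,-1,0],0],[[0.8,-1,0],0],[[0.6,-0.85,0],0],[[0,0,0],0],[[0,0,0],0]]'
python3 - <<'E'
from bench import vision
import cv2
cv2.imwrite("pics/w1.png",vision.camera("scene")[90:300,150:430,::-1].repeat(2,0).repeat(2,1))
E
```

```text
time: 2.72
ee_pos: [0.5494, -0.1025, 0.2222]
eef_rot: [1.0, -0.0, -0.0, 0.0]
ft_force: [-0.3, 0.3, -0.8]
width: 0.0004
grip_force: 0.0
```

View pics/w1.png

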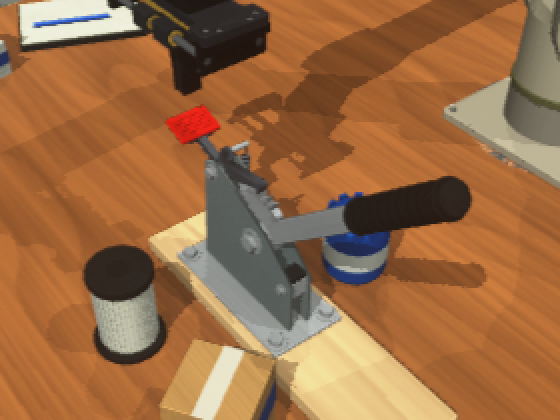

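The closed fingers, at crop (188,80), hang just above the red tab at crop (193,123). I press down next.

```bash
python3 -m crank '[[[0.13,-0.07,0.8],0],[[0,0,0.3],0],[[0,0,0.25],0],[[0,0,0.25],0],[[0,0,0.25],0],[[0,0,0.25],0],[[0,0,0],0]]'
```

```text
time: 3.65
ee_pos: [0.5533, -0.0995, 0.1588]
eef_rot: [1.0, 0.0, -0.001, -0.0]
ft_force: [0.5, 0.4, 0.3]
width: 0.0006
grip_force: 0.0
```

```bash
python3 -m crank '[[[0,0,0.2],0],[[0,0,0.15],0],[[0,0,0],0]]'
python3 - <<'E'
from bench import vision
import cv2
cv2.imwrite("pics/w2.png",vision.camera("scene")[90:300,150:430,::-1].repeat(2,0).repeat(2,1))
E
```

```text
time: 4.03
ee_pos: [0.5544, -0.0996, 0.1517]
eef_rot: [1.0, 0.0, 0.001, 0.001]
ft_force: [-8.8, 1.1, 22.0]
width: 0.0003
grip_force: 10.5
```

View pics/w2.png

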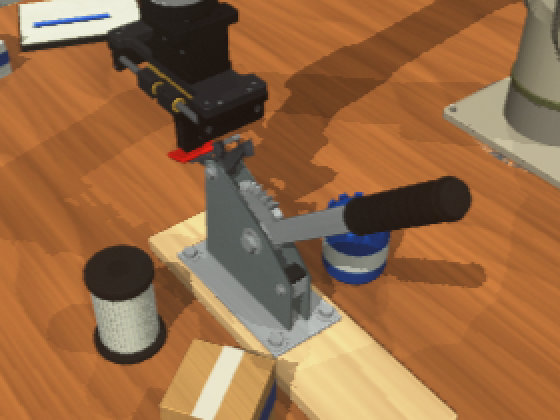

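The tab has sunk onto its end stop at 22 N, at crop (190,155), and the pawl nose is clear of the teeth. I retreat straight up, then go over the grip.

```bash
python3 -m crank '[[[0,0,-0.5],0],[[0,0,-1],0],[[0,0,-1],0],[[0,0,-1],0],[[0,0,-1],0],[[0,0,-1],0],[[0,0,-1],0],[[0,0,-0.7],0],[[0,-0.5,0],0],[[0,-1,0],0],[[0,-1,0],0],[[0,-1,0],0]]'
python3 - <<'E'
from h import *
I=vision.camera("scene");cv2.imwrite("pics/s3.png",I[:,:,::-1]);
cv2.imwrite("pics/w3.png",I[90:300,150:430,::-1].repeat(2,0).repeat(2,1))
E
```

```text
time: 5.58
ee_pos: [0.5532, 0.0074, 0.3639]
eef_rot: [1.0, 0.0, -0.001, -0.0]
ft_force: [0.2, -0.5, -0.6]
width: 0.0004
grip_force: 0.0
```

View pics/w3.png

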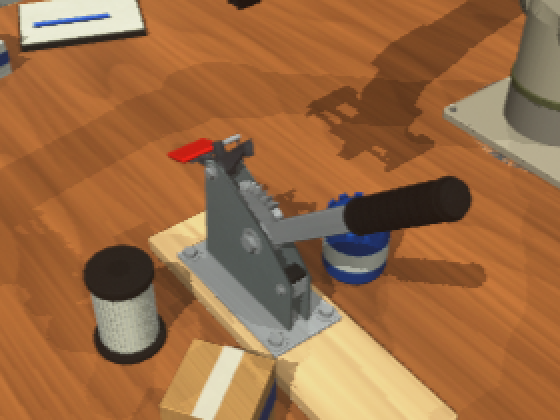

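The pawl stays free, with the tab still low at crop (193,150), and the lever has not moved. Next I go over the grip and start pushing.

```bash
python3 -m crank '[[[0.05,-1,0],0],[[0,-1,0],0],[[0,-1,0],0],[[0,-1,0],0],[[0,-1,0],0],[[0,-1,0],0],[[0,-1,0],0],[[0,-0.5,0],0],[[0,0,0],0],[[0,0,0.7],0],[[0,0,0.5],0],[[0,0,0.4],0]]'
python3 -m crank '[[[0,-0.1,0.4],0],[[0,-0.1,0.4],0],[[0,-0.1,0.4],0],[[0,-0.1,0.4],0],[[0,0,0],0]]'
```

```text
time: 7.12
ee_pos: [0.5554, 0.2293, 0.3163]
eef_rot: [1.0, -0.001, -0.0, 0.0]
ft_force: [-0.4, -1.1, 9.9]
width: 0.0006
grip_force: 4.2
time: 7.75
ee_pos: [0.555, 0.242, 0.2684]
eef_rot: [1.0, 0.0, -0.0, 0.0]
ft_force: [-0.8, -0.4, -0.5]
width: 0.0004
grip_force: 0.0
```

```bash
python3 -m crank '[[[0,-0.15,0.4],0],[[0,-0.15,0.4],0],[[0,-0.1,0.4],0],[[0,-0.1,0.4],0],[[0,-0.1,0.4],0],[[0,-0.1,0.4],0],[[0,-0.1,0.4],0],[[0,0,0.4],0],[[0,0,0.4],0],[[0,0,0.4],0],[[0,0,0.2],0],[[0,0,0],0]]'
python3 - <<'E'
from h import *
I=vision.camera("scene");
cv2.imwrite("pics/w4.png",I[90:350,150:430,::-1].repeat(2,0).repeat(2,1))
E
```

```text
time: 9.25
ee_pos: [0.5551, 0.266, 0.1428]
eef_rot: [1.0, -0.0, -0.0, 0.0]
ft_force: [-1.3, -0.6, 0.5]
width: 0.0003
grip_force: 0.0
```

View pics/w4.png

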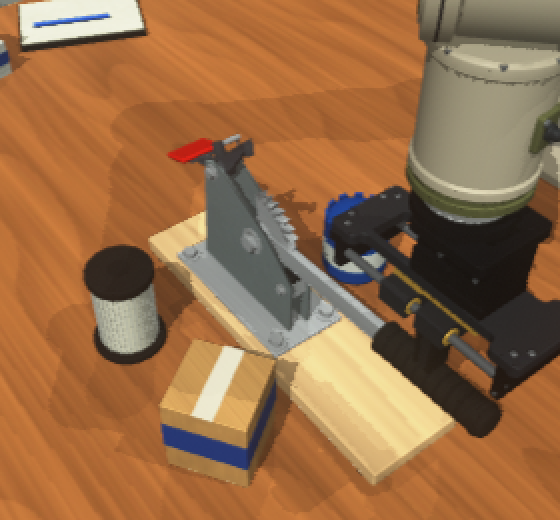

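The lever is nearly level, with the fingers on the grip at crop (430,350), and the pawl is still free. I press the last ~12 mm until the stop pushes back.

```bash
python3 -m crank '[[[0,0,0.2],0],[[0,0,0.15],0],[[0,0,0.1],0],[[0,0,0],0]]'
```

```text
time: 9.8
ee_pos: [0.5555, 0.2668, 0.1307]
eef_rot: [1.0, 0.0, 0.001, -0.0]
ft_force: [-2.4, 0.7, 12.7]
width: 0.0006
grip_force: 6.1
```

```bash
python3 -m crank '[[[0,0,0.06],0],[[0,0,0],0],[[0,0,0],0]]'; python3 -m crank '[[[0,0,-0.5],0],[[0,0,-1],0],[[0,0,-1],0],[[0,0,-1],0],[[0,0,-1],0],[[0,0,-1],0],[[0,0,0],0],[[0,0,0],0]]'
python3 - <<'E'
from h import *
I=vision.camera("scene");
cv2.imwrite("pics/w5.png",I[90:350,150:430,::-1].repeat(2,0).repeat(2,1))
E
```

```text
time: 10.18
ee_pos: [0.5556, 0.2669, 0.1304]
eef_rot: [1.0, 0.0, 0.001, -0.0]
ft_force: [-7.8, -3.6, 24.7]
width: 0.0007
grip_force: 12.4
time: 11.18
ee_pos: [0.5551, 0.2659, 0.2918]
eef_rot: [1.0, -0.0, -0.0, 0.0]
ft_force: [0.5, -0.6, -0.7]
width: 0.0004
grip_force: 0.0
```

View pics/w5.png

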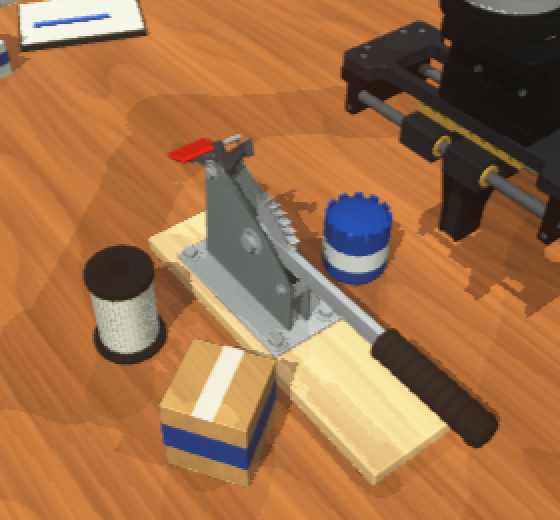

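The lever lies level on its stop, with the grip at crop (435,390). The pawl is still free, the loose parts are unmoved and the robot is clear.

```bash
python3 -c "
from bench import r
print(r.close_job())"
```

```text
the job is handed in; nothing more can be done
None
```

The job is handed in at about 11 s of the 42 s allowed: the pawl is flipped free, the lever lies on its stop, the arm is clear, and the filters and carton look unmoved in the last picture; no verdict was returned.

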